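# Reset a glass-rod table lamp through its pinhole

## Robot

A 7-joint arm with a two-finger parallel gripper is mounted at the origin on the work surface. World frame = base frame: x ahead of the robot, y to its left, z up, the work surface at z = 0. Lengths are in m, angles in rad, forces in N, time in s.
With the tool pointing down it reaches from about 0.35 to 0.9 m from the base axis. Payload 8.1 kg.
Tool frame: the origin (TCP) lies at the very end of the fingers, on their centre line; the grasp point (between the pads) lies 19 mm behind it; z points along the fingers, y is the line along which they close (so a half turn about z gives the same grasp; the last joint's range is limited). The gripper opens to 92 mm and grips with 3 to 60 N. Pads are 19 mm wide; open, the fingers measure 130 mm over their backs; the gripper's body (75 mm by 190 mm) begins 47 mm behind the grasp point.
Start: joints at [1.098, 0.434, 0.025, 1.573, -0.012, 1.134, -0.075], TCP at [0.226, -0.583, 0.191] pointing down, gripper open.
Joint ranges: [-2.62, 2.62], [-0.44, 2.09], [-1.27, 1.32], [0.08, 2.57], [-1.32, 4.46], [0.12, 2], [-2.74, 2.74]. Speed limits (rad/s): [2.22, 2.22, 3.01, 3.01, 3.14, 3.14, 3.14].

## Interface

Orientations are given as a rotation vector (axis times angle).
In Python, from cell import readout, cams, job gives the robot as it stands.
- The arm moves only by the tool drive_tool, never from a script. Its argument "commands" is a list of rows, each a list of 3 entries, a list of its own where there are three numbers: the turn, a rotation vector about the tool's x, y, z in rad, then the shift along the tool's x, y, z in cm, then the gripper's target within -1 to 1 (fully open at 1, half-way at 0, shut at -1). A call has 1 to 20 rows; each row is the pose to reach, as a shift and turn from the pose commanded when the call began, along the tool's axes at that moment; what a row does not reach only later rows make up. A row lasts 1/12 s, in which the tool goes at most 41.7 mm and 7.16 degrees, less where a joint would pass 70% of its speed; a pose out of reach is approached as far as the arm can. A call with a gripper value outside its range is refused whole. The fingers move at their own pace and stop on an object; "newtons" is the grip in N (left out, the last holds). Time passes only in rows, so rows that repeat a pose let the fingers close. It gives the time, the measured TCP pose, the force, the opening and the grip force at its end, in the units of the state.
- readout.observe(): the state, without advancing time (a new reading comes with each control period).
- cams.get_image(name): name is "scene" or "side" or "wrist"; returns the picture (400x640x3 uint8, blue, green, red); there is no depth.
- cams.camera_info(name): a dict with "camera_matrix" (3x3 intrinsics, pixels), "R" (3x3) and "t" (3): a world point X has camera coordinates R X + t. Camera axes: x right, y down, z forward; pixel columns grow to the right and rows downward; lengths in m; the calibration is good to about 2 mm. The wrist camera is an equidistant fisheye: a pixel r from the principal point sees the ray r / f radians off the axis. A picture is of the moment at which its call begins: read the wrist's pose just before it. camera_info takes no time and is no camera call; for the wrist camera it gives the pose at the moment of the call.
- job.sign_off(): hands the job in; it is judged then, once.
The state is a dict: "clock": time; "joints": joint angles; "dq": joint speeds; "joint_efforts": joint torques, N m; "position": TCP position; "ee_rot": TCP orientation; "force": force on the tool from outside, world axes, zero at the start; "ft_torque": the same for the moment, N m; "width": opening from 0.0 (shut) to 1.0 (fully open); "gripper_force": force on a finger pad.
Only numpy, scipy, OpenCV 4.12 (cv2) and the standard library are available. Lean on these libraries where they do the work, as an engineer would, in place of code of your own. Each camera call takes 0.05 s, during which the arm holds its last target. There are 200 camera calls.

## Task

The dimmer of the lamp on the counter has hung and needs a reset: lift the lamp's glass-rod shade off its brass base by the finial knob and stand it upright, wholly on the round cork mat, without dropping it. Then draw the slim reset pin from the wooden tool block, reach its tip down through the small hole in the lamp's brass deck and press the recessed button fully down without forcing it. Finish while still gripping the pin and holding the button down, and leave the driver and the other things on the counter where they are.

Things in the scene. Friction and masses are not known exactly. Their poses are not given: they have to be found in the camera images.
- lamp: Base of the cordless lamp, fixed to the counter: round brass pan, 140 mm across, 36 mm high. Inside its 8 mm thick rim lies a flat brass deck, its top 30 mm above the counter (6 mm below the rim's top); the shade stands on this deck. In the middle of the deck is a light engine, an aluminium disc with a white lens 40 mm across and 12 mm high. Origin: centre of the underside, on the counter; z up; the hole lies 30 mm from the centre along the base's +x axis.
- lamp_hole (a point): Centre of the mouth of the round hole in the lamp's deck, at the deck's top face. Hole 11 mm across (countersunk to 14 mm at the top) through the 8 mm thick deck, axis vertical. A thin black bezel 21 mm across surrounds it, flush with the deck. The flat grey top of the reset button, 16 mm across, lies 12 mm below the deck's top. Hidden under the shade at the start.
- reset_button (a joint): Travel of the spring reset button under the hole: 0 m up, 0.005 m fully down. It moves straight down; it starts to yield at about 1 N and needs about 4.5 N to be fully down, where it meets a hard stop; it springs back when let go.
- shade: Lift-off lamp shade, 0.5 kg: 24 upright glass rods between a brass foot ring and a flat brass cap, 112 mm across, open below; cap top 113 mm above the foot, and on the cap a brass finial knob, 20 mm across, from 120 mm to 156 mm above the foot (a thinner neck under it). It stands loose on the lamp's deck, inside the rim. Origin: centre of the foot's underside; z up through the knob.
- shade_knob (a point): Middle of the shade's finial knob (20 mm across, 36 mm high), on the shade's axis 138 mm above its foot and 25 mm above its cap: the place to grip it, from above.
- mat: Round cork mat, 170 mm across, 6 mm thick, fixed flat on the counter; nothing on it. Origin: centre of the underside, on the counter.
- block: Wooden tool block, fixed: 60 mm (x) by 140 mm (y) by 45 mm high, with two holes in its top, 35 mm either side of its centre along its y axis. The reset pin stands in one hole, the driver in the other. Origin: centre of the underside, on the counter.
- pin: Reset pin, 45 g, standing upright and loose in one of the block's two holes: steel pin 5 mm across and 34 mm long, then a collar 18 mm across and 4 mm thick that rests on the block's top, then a slim round aluminium handle 12 mm across and 66 mm long, 104 mm overall. Origin: the tip of the pin (11 mm above the counter while it stands in the block); z along the tool from the tip to the handle's end.
- pin_grip (a point): Point on the axis of the reset pin's handle, 75 mm from the tip and 29 mm below the handle's end: a good place to grip it, from above, with the fingers to the block's +x and -x sides.
- driver: Small screwdriver standing in the block's other hole: fat wooden handle 28 mm across, top 90 mm from its tip, 99 mm above the counter. Not needed. Origin: its tip, 9 mm above the counter; z up.
- lantern: Open-topped candle lantern of glass rods in a brass cup, 90 mm across and 95 mm high, with a white candle; no cap or knob. Not needed. Origin: centre of the underside.
- dish: Round brass dish of spare finials, 100 mm across, 24 mm high. Not needed. Origin: centre of the underside.
- brush: Dusting brush lying flat on the counter, 200 mm long, 20 mm high. Not needed. Origin: its middle, on the counter; x along it.
There are look-alikes about, which are no part of the job. Several things have the shape of the block; the one meant has the colours described above. There is more than one size of the pin; the job needs the smaller.

How it is judged:
By the outcome, as a careful person would: the job done as asked, in the order asked, and still so for the second after the job is handed in, while the arm keeps its last pose, push and grip.
It also fails if it takes over 67 s, if anything falls off the work surface, if the arm or the gripper's body presses on something with over 40 N, if the wrist force passes 120 N, or if a joint passes its speed limit or range.

## Working session

There is one attempt and no reset: what is moved stays moved. The work goes in short steps, Python scripts to look and compute and a tool call to move; the robot and the scene stay as the last step left them, time stands still between calls to the robot, and variables do not carry over. Pictures are saved under pics/ and viewed, at most 10 in all, crops included, and the job is handed in when it is done.

Besides the shell and the picture viewer there is one more tool, called after "Emit:" by a JSON object that holds its "api" and its "payload". drive_tool: Moves the arm, as the interface text tells. Its arguments: {"type":"object","properties":{"commands":{"type":"array"},"newtons":{"type":"number"}},"required":["commands"]}

```bash
mkdir -p pics; ls
python3 - <<'E'
from cell import readout,cams
import cv2,numpy as np
s=readout.observe();print(s)
for n in("scene","side","wrist"):
    im=cams.get_image(n);cv2.imwrite(f"pics/{n}0.png",im)
    print(n,{k:np.round(v,4).tolist() if k in("R","t","camera_matrix") else v for k,v in cams.camera_info(n).items()})
E
```

```text
pics
{'clock': 0.0, 'joints': array([ 1.09839529,  0.43523983,  0.02501134,  1.57409394, -0.01158368,
        1.13402364, -0.07512601]), 'dq': array([ 2.59379418e-03,  7.75101955e-05, -1.61661305e-03,  1.94979881e-04,
       -5.68729870e-04, -1.71796491e-03, -1.70872184e-03]), 'joint_efforts': array([-7.07374074e-04, -6.67849803e+01,  9.85032097e-01, -3.14456964e+01,
       -6.04828703e-02,  4.27530985e-02,  6.73501404e-05]), 'position': array([ 0.22559937, -0.58224539,  0.19063624]), 'ee_rot': array([-3.08655459e+00, -5.77101983e-01,  7.38903538e-04]), 'force': array([-0.25113016, -0.26701856, -0.39726648]), 'ft_torque': array([-0.01092253,  0.0471572 , -0.09116783]), 'gripper_force': 0.0, 'width': 0.9984135944886623}
scene {'camera_matrix': [[498.3283, 0.0, 312.1713], [0.0, 498.3283, 195.5461], [0.0, 0.0, 1.0]], 'R': [[-0.3394, 0.9404, -0.0192], [0.6432, 0.2171, -0.7343], [-0.6864, -0.2616, -0.6786]], 't': [0.2378, -0.2598, 1.7986]}
side {'camera_matrix': [[498.9077, 0.0, 315.328], [0.0, 498.9077, 197.2747], [0.0, 0.0, 1.0]], 'R': [[0.9159, -0.4009, -0.0199], [-0.2134, -0.4443, -0.8701], [0.3399, 0.8012, -0.4925]], 't': [-0.5069, 0.214, 1.2327]}
wrist {'camera_matrix': [[309.7069, 0.0, 326.5951], [0.0, 309.7069, 197.5498], [0.0, 0.0, 1.0]], 'R': [[0.3629, -0.9318, -0.0019], [-0.891, -0.3476, 0.2919], [-0.2727, -0.1043, -0.9564]], 't': [-0.6243, -0.0384, 0.3908]}
```

View pics/scene0.png

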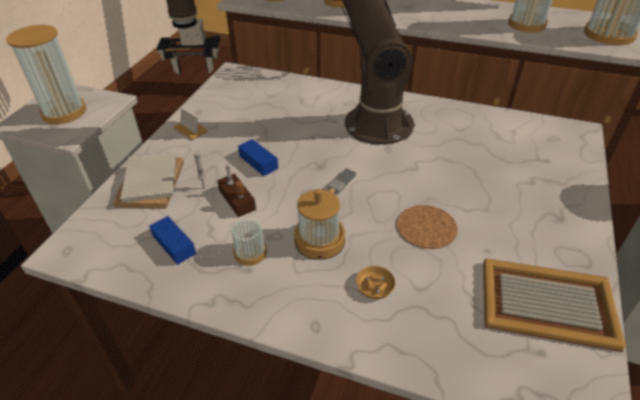

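View pics/side0.png

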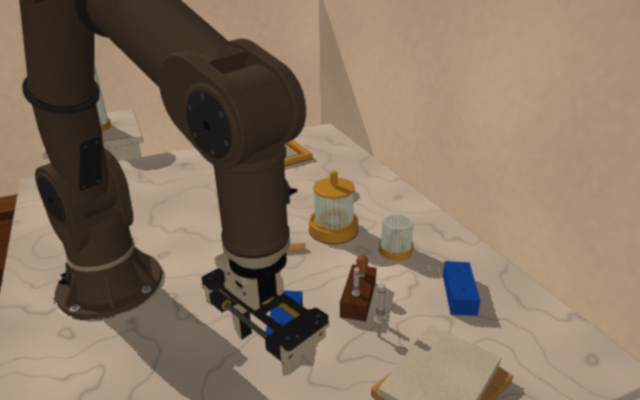

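The scene view shows the lamp at about (320,235) with its knob at (318,197), the mat at (427,227), and the brown block at (237,195). The lantern is at (249,245), the dish at (376,283), and a larger pin stands alone at (199,170). The side view shows the lamp at (333,215), its knob at (334,177), and the block at (358,292) with the pin in front and the driver behind. I'll zoom in and compute positions.

```bash
cat > h.py <<'E'
import numpy as np,cv2
from cell import readout,cams
from scipy.spatial.transform import Rotation as Ro
def ray(n,uv,ci=None):
    c=ci or cams.camera_info(n);K=c["camera_matrix"];R=np.array(c["R"]);t=np.array(c["t"])
    d=np.array([(uv[0]-K[0][2])/K[0][0],(uv[1]-K[1][2])/K[1][1]])
    if n=="wrist":
        r=np.linalg.norm(d);v=np.r_[d/r*np.sin(r),np.cos(r)] if r>0 else np.array([0,0,1.])
    else: v=np.r_[d,1]
    return -R.T@t,R.T@(v/np.linalg.norm(v))
def plane(n,uv,z,ci=None):
    o,d=ray(n,uv,ci);return o+d*(z-o[2])/d[2]
def tri(a,b):
    (o1,d1),(o2,d2)=a,b
    s=np.linalg.lstsq(np.c_[d1,-d2],o2-o1,rcond=None)[0]
    p,q=o1+s[0]*d1,o2+s[1]*d2;return (p+q)/2,np.linalg.norm(p-q)
def proj(n,X,ci=None):
    c=ci or cams.camera_info(n);K=c["camera_matrix"];v=np.array(c["R"])@X+np.array(c["t"])
    if n=="wrist":
        th=np.arctan2(np.hypot(v[0],v[1]),v[2]);v=np.r_[v[:2]/np.hypot(v[0],v[1])*th,1]
    else: v=v/v[2]
    return K[0][0]*v[0]+K[0][2],K[1][1]*v[1]+K[1][2]
def rel(P,rotvec=None):
    "target TCP world -> shift cm in tool axes from measured pose"
    s=readout.observe();T=Ro.from_rotvec(s["ee_rot"])
    return np.round(T.inv().apply(np.array(P)-s["position"])*100,2)
E
python3 - <<'E'
from h import *
a=cv2.imread("pics/scene0.png");b=cv2.imread("pics/side0.png")
c1=cv2.resize(a[140:280,180:380],None,fx=4,fy=4,interpolation=3)[:, :800][:300*2]
c2=cv2.resize(b[160:360,300:440],(420,600),interpolation=3)
c1=cv2.resize(c1,(800,560));cv2.imwrite("pics/c1.png",c1);cv2.imwrite("pics/c2.png",c2)
hsv=cv2.cvtColor(a,cv2.COLOR_BGR2HSV)
m=cv2.inRange(hsv[195:260,390:465],(5,70,60),(25,255,255))
n,l,st,ce=cv2.connectedComponentsWithStats(m);i=1+st[1:,4].argmax()
uv=ce[i]+[390,195];print("mat",uv,st[i],plane("scene",uv,.006))
print("knob",tri(ray("scene",(318,197)),ray("side",(334,177))))
E
```

```text
mat [426.77064653 226.56960831] [   6   10   62   44 2119] [0.46012609 0.25834886 0.006     ]
knob (array([ 0.6057455 , -0.01480794,  0.16761707]), np.float64(0.0005677966361934464))
```

View pics/c1.png

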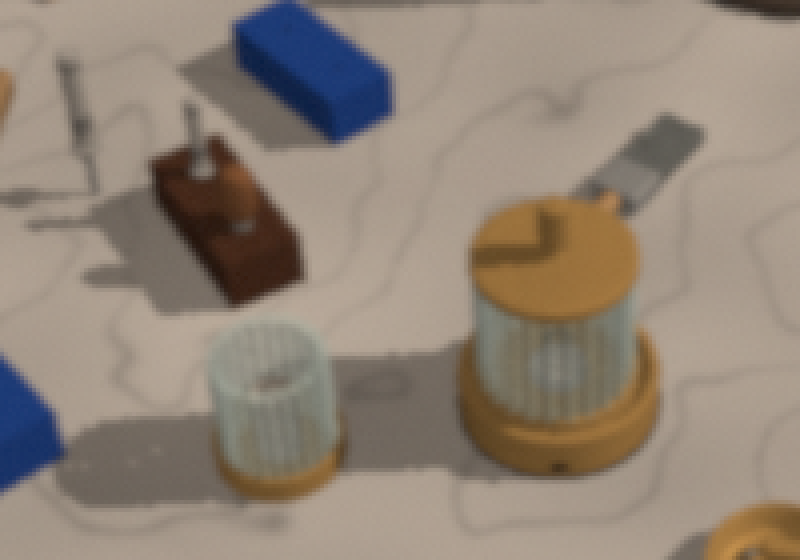

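View pics/c2.png

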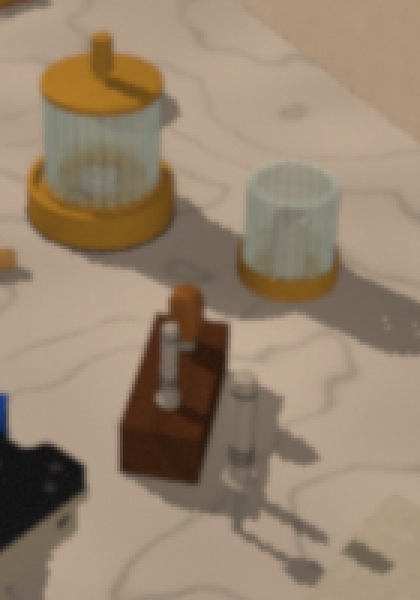

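Run:
```python
from h import *
np.set_printoptions(precision=4,suppress=True)
S=lambda x,y:(180+(x-1.5)/4,140+(y-1.5)/4)
D=lambda x,y:(300+(x-1)/3,160+(y-1)/3)
print("cap",plane("scene",S(555,258),.143),plane("side",D(102,85),.143))
print("pin top",tri(ray("scene",S(189,103)),ray("side",D(171,323))))
print("collar",plane("scene",S(201,165),.047),plane("side",D(167,398),.047))
print("driver top",tri(ray("scene",S(235,180)),ray("side",D(186,290))))
print("other pin top",tri(ray("scene",S(68,55)),ray("side",D(243,375))))
print("other pin tip",tri(ray("scene",S(95,190)),ray("side",D(238,530))))
for p in[(152,165),(215,138),(303,245),(235,262)]:print("blk s",plane("scene",S(*p),.045))
for p in[(155,315),(230,325),(205,437),(122,430)]:print("blk d",plane("side",D(*p),.045))
print("lantern",plane("side",D(292,178),.095))
```

```text
cap [ 0.6064 -0.0141  0.143 ] [ 0.5976 -0.0292  0.143 ]
pin top (array([ 0.5095, -0.3314,  0.1151]), np.float64(0.0012032258618226367))
collar [ 0.5019 -0.336   0.047 ] [ 0.5067 -0.3321  0.047 ]
driver top (array([ 0.5534, -0.275 ,  0.0931]), np.float64(0.002405021299277906))
other pin top (array([ 0.5122, -0.4266,  0.1375]), np.float64(0.00016850836308758243))
other pin tip (array([ 0.5113, -0.4314,  0.0018]), np.float64(0.002068962513859001))
blk s [ 0.5118 -0.3728  0.045 ]
blk s [ 0.4679 -0.3414  0.045 ]
blk s [ 0.5558 -0.2266  0.045 ]
blk s [ 0.5878 -0.2657  0.045 ]
blk d [ 0.5463 -0.2358  0.045 ]
blk d [ 0.5944 -0.2728  0.045 ]
blk d [ 0.5128 -0.3795  0.045 ]
blk d [ 0.4618 -0.3476  0.045 ]
lantern [ 0.7107 -0.172   0.095 ]
```

```bash
python3 -c "
from h import *
print(rel([.603,-.017,.255]))"
```

```text
[ 55.61 -39.09  -6.38]
```

Emit:
{"api": "drive_tool", "payload": {"commands": [[[0, 0, 0], [0, 0, -4], 1], [[0, 0, 0], [0, 0, -8], 1], [[0, 0, 0], [55.6, -39.1, -6.4], 1], [[0, 0, 0], [55.6, -39.1, -6.4], 1], [[0, 0, 0], [55.6, -39.1, -6.4], 1], [[0, 0, 0], [55.6, -39.1, -6.4], 1], [[0, 0, 0], [55.6, -39.1, -6.4], 1], [[0, 0, 0], [55.6, -39.1, -6.4], 1], [[0, 0, 0], [55.6, -39.1, -6.4], 1], [[0, 0, 0], [55.6, -39.1, -6.4], 1], [[0, 0, 0], [55.6, -39.1, -6.4], 1], [[0, 0, 0], [55.6, -39.1, -6.4], 1], [[0, 0, 0], [55.6, -39.1, -6.4], 1], [[0, 0, 0], [55.6, -39.1, -6.4], 1], [[0, 0, 0], [55.6, -39.1, -6.4], 1], [[0, 0, 0], [55.6, -39.1, -6.4], 1], [[0, 0, 0], [55.6, -39.1, -6.4], 1], [[0, 0, 0], [55.6, -39.1, -6.4], 1], [[0, 0, 0], [55.6, -39.1, -6.4], 1], [[0, 0, 0], [55.6, -39.1, -6.4], 1]]}}

```text
clock: 1.82
position: [0.6041, -0.0119, 0.2545]
ee_rot: [-3.083, -0.587, 0.001]
force: [-0.7, 0.1, 0.1]
width: 0.997
gripper_force: 0.0
```

Run:
```python
from h import *
s=readout.observe();print(s["position"],s["dq"].round(3))
ci=cams.camera_info("wrist");im=cams.get_image("wrist");cv2.imwrite("pics/w1.png",im)
np.save("w1.npy",ci,allow_pickle=True)
print(proj("wrist",np.array([.604,-.016,.186])),proj("wrist",s["position"]),proj("wrist",np.array([.604,-.016,.143])))
```

```text
[ 0.6040779  -0.01189775  0.25447154] [ 0.056 -0.033  0.057  0.041  0.011  0.005  0.047]
(np.float64(327.8837290710546), np.float64(195.46461798117343)) (np.float64(322.445080417197), np.float64(222.47187408930324)) (np.float64(327.79290058339205), np.float64(183.33605355036886))
```

View pics/w1.png

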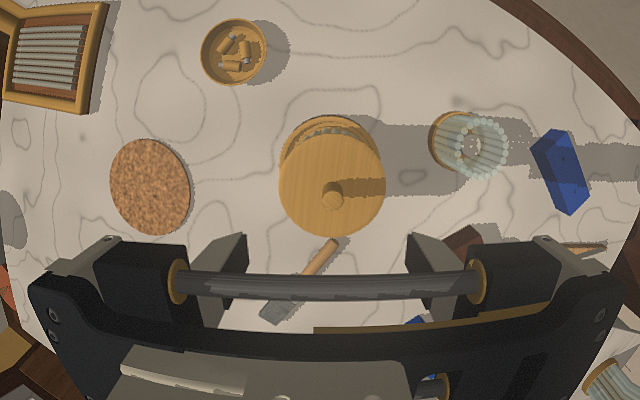

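The wrist view shows the knob at (332,195), the cap centred at (332,186), and the mat at (150,186). The dish, lantern and blocks are where I expected them.

Run:
```python
from h import *
ci=np.load("w1.npy",allow_pickle=True).item()
print(plane("wrist",(332.5,195),.18,ci),plane("wrist",(332,186.5),.143,ci),"mat",plane("wrist",(150,186.5),.006,ci))
im=cv2.imread("pics/w1.png")[150:236,270:395];h=cv2.cvtColor(im,cv2.COLOR_BGR2HSV)
print(readout.observe()["position"],rel([.604,-.019,.149]))
```

```text
[ 0.60522101 -0.01700933  0.18      ] [ 0.60344554 -0.01777091  0.143     ] mat [0.46076222 0.24745196 0.006     ]
[ 0.60317334 -0.01510617  0.25458496] [-0.05  0.4  10.56]
```

Emit:
{"api": "drive_tool", "payload": {"commands": [[[0, 0, 0], [0.1, 0.1, 3], 1], [[0, 0, 0], [0.1, 0.1, 6], 1], [[0, 0, 0], [0.1, 0.1, 8], 1], [[0, 0, 0], [0.1, 0.1, 9.5], 0.5], [[0, 0, 0], [0.1, 0.1, 10.4], 0], [[0, 0, 0], [0.1, 0.1, 10.4], -0.4], [[0, 0, 0], [0.1, 0.1, 10.4], -0.5], [[0, 0, 0], [0.1, 0.1, 10.4], -0.6], [[0, 0, 0], [0.1, 0.1, 10.4], -0.8], [[0, 0, 0], [0.1, 0.1, 10.4], -1], [[0, 0, 0], [0.1, 0.1, 10.4], -1], [[0, 0, 0], [0.1, 0.1, 10.4], -1], [[0, 0, 0], [0.1, 0.1, 10.4], -1], [[0, 0, 0], [0.1, 0.1, 10.4], -1], [[0, 0, 0], [0.1, 0.1, 10.4], -1], [[0, 0, 0], [0.1, 0.1, 10.4], -1]], "newtons": 40}}

```text
clock: 3.2
position: [0.6043, -0.0178, 0.1514]
ee_rot: [3.088, 0.578, -0.0]
force: [-0.8, -0.6, -0.3]
width: 0.108
gripper_force: 0.0
```

Run:
```python
from h import *
s=readout.observe();print(s["position"],s["width"],s["gripper_force"])
a=cams.get_image("side")[120:260,260:400];b=cams.get_image("wrist")[100:380,160:500]
s=readout.observe();print(s["position"],s["width"],s["gripper_force"])
cv2.imwrite("pics/g1.png",np.hstack([cv2.resize(a,(400,400)),cv2.resize(b,(400,400))]))
```

```text
[ 0.60431422 -0.01780121  0.15139845] 0.10767643447385804 0.0
[ 0.60429404 -0.01784057  0.1513977 ] 0.027853156018272904 0.0
```

View pics/g1.png

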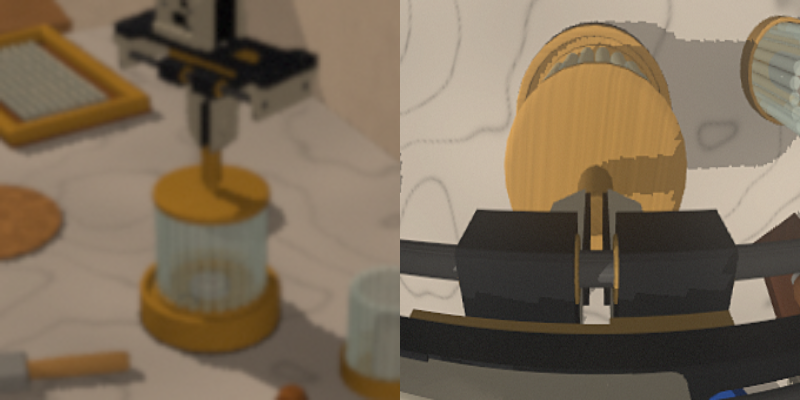

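The fingers are shut on nothing. In both views the knob sits under the fingertips, at (212,165) in the side crop. I'll compare the reported TCP with what the pictures show.

Run:
```python
from h import *
s=readout.observe();p=s["position"]
for n in("scene","side"):
    print(n,"tcp",proj(n,p),"knob top model",proj(n,np.array([.604,-.0175,.186])))
print("wrist tcp",proj("wrist",p),"seen finger tips ~",(160+597/800*0+195*.85,100+200*.7))
print("knob wrist seen (326,226) plane",plane("wrist",(160+195*.85,100+180*.7),.186),plane("wrist",(160+195*.85,100+180*.7),.168))
c=cams.camera_info("wrist");print(-np.array(c["R"]).T@c["t"],np.array(c["R"])[2])
im=cams.get_image("scene");cv2.imwrite("pics/s2.png",cv2.resize(im[120:270,250:450],(800,600),interpolation=3))
```

```text
scene tcp (np.float64(317.2325490861193), np.float64(200.91348155658463)) knob top model (np.float64(317.22967692815155), np.float64(190.93786764562935))
side tcp (np.float64(334.09701352572637), np.float64(182.96125452485853)) knob top model (np.float64(333.9248271074456), np.float64(171.4738915756732))
wrist tcp (np.float64(326.39559913601875), np.float64(225.29607749269846)) seen finger tips ~ (325.75, 240.0)
knob wrist seen (326,226) plane [ 0.61688644 -0.01260551  0.186     ] [ 0.61000601 -0.01521496  0.168     ]
[0.67741544 0.0103505  0.34435093] [-0.27223262 -0.10531148 -0.9564512 ]
```

View pics/s2.png

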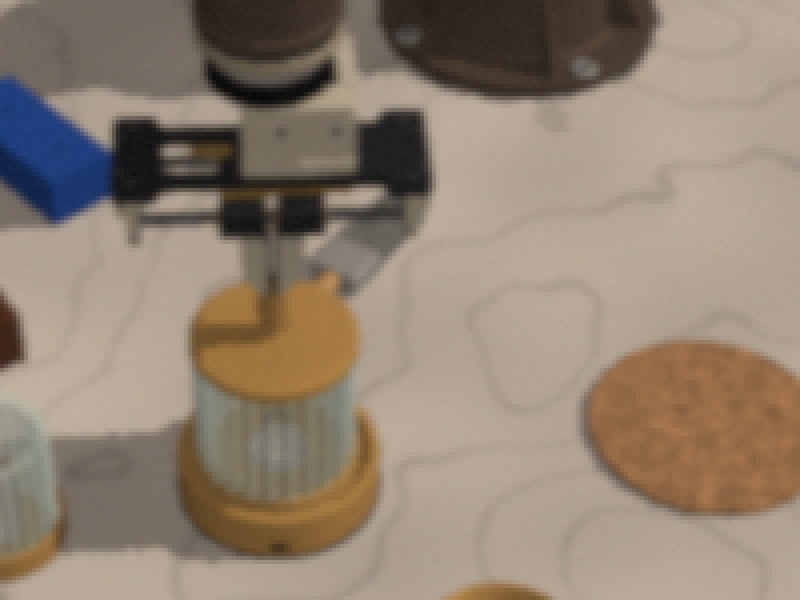

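The fingertips appear about 35 mm higher than the reported TCP in all three cameras: scene tip at row 192 against a projected 201, and side at 172 against 183. So the real fingertips sit about 35 mm behind the reported TCP. I'll open up, go 30 mm lower and grip again.

Emit:
{"api": "drive_tool", "payload": {"commands": [[[0, 0, 0], [0, 0, 0], 0.2], [[0, 0, 0], [0, 0, 0], 0.2], [[0, 0, 0], [0, 0, 0], 0.2], [[0, 0, 0], [0, 0, 0], 0.2], [[0, 0, 0], [0, 0, 0], 0.2], [[0, 0, 0], [0, 0, 0], 0.2], [[0, 0, 0], [0, 0, 0], 0.2], [[0, 0, 0], [0, 0, 0], 0.2]]}}

```text
clock: 4.02
position: [0.6043, -0.0179, 0.1514]
ee_rot: [3.088, 0.577, 0.0]
force: [-0.1, -0.2, 0.5]
width: 0.543
gripper_force: 0.0
```

Emit:
{"api": "drive_tool", "payload": {"commands": [[[0, 0, 0], [0, 0, 0.5], 0.2], [[0, 0, 0], [0, 0, 1], 0.2], [[0, 0, 0], [0, 0, 1.5], 0.2], [[0, 0, 0], [0, 0, 2], 0.2], [[0, 0, 0], [0, 0, 2.4], 0.2], [[0, 0, 0], [0, 0, 2.8], 0.2], [[0, 0, 0], [0, 0, 3.1], 0.2], [[0, 0, 0], [0, 0, 3.1], 0.2], [[0, 0, 0], [0, 0, 3.1], 0.2]]}}

```text
clock: 4.77
position: [0.6043, -0.0178, 0.1203]
ee_rot: [-3.088, -0.577, 0.0]
force: [-0.2, -0.1, -0.2]
width: 0.602
gripper_force: 0.0
```

Emit:
{"api": "drive_tool", "payload": {"commands": [[[0, 0, 0], [0, 0, 0], -0.2], [[0, 0, 0], [0, 0, 0], -0.4], [[0, 0, 0], [0, 0, 0], -0.6], [[0, 0, 0], [0, 0, 0], -0.8], [[0, 0, 0], [0, 0, 0], -1], [[0, 0, 0], [0, 0, 0], -1], [[0, 0, 0], [0, 0, 0], -1], [[0, 0, 0], [0, 0, 0], -1], [[0, 0, 0], [0, 0, 0], -1], [[0, 0, 0], [0, 0, 0], -1], [[0, 0, 0], [0, 0, 0], -1], [[0, 0, 0], [0, 0, 0], -1]], "newtons": 40}}

```text
clock: 5.77
position: [0.6043, -0.0177, 0.1204]
ee_rot: [-3.088, -0.578, 0.0]
force: [-0.3, 1.2, -1.3]
width: 0.21
gripper_force: 40.0
```

Emit:
{"api": "drive_tool", "payload": {"commands": [[[0, 0, 0], [0, 0, -0.3], -1], [[0, 0, 0], [0, 0, -0.8], -1], [[0, 0, 0], [0, 0, -1.4], -1], [[0, 0, 0], [0, 0, -2], -1], [[0, 0, 0], [0, 0, -3], -1], [[0, 0, 0], [0, 0, -4], -1], [[0, 0, 0], [0, 0, -5], -1], [[0, 0, 0], [0, 0, -6], -1], [[0, 0, 0], [0, 0, -6.7], -1], [[0, 0, 0], [0, 0, -7], -1], [[0, 0, 0], [0, 0, -7], -1]], "newtons": 45}}

```text
clock: 6.68
position: [0.6048, -0.0178, 0.1915]
ee_rot: [3.088, 0.577, 0.002]
force: [0.4, -1.1, -4.5]
width: 0.21
gripper_force: 45.0
```

Emit:
{"api": "drive_tool", "payload": {"commands": [[[0, 0, 0], [-0.1, -0.6, 0], -1], [[0, 0, 0], [-0.2, -1.8, 0], -1], [[0, 0, 0], [-0.4, -3.5, 0], -1], [[0, 0, 0], [-0.6, -5.5, 0], -1], [[0, 0, 0], [-0.9, -7.5, 0], -1], [[0, 0, 0], [-1.1, -9.5, 0], -1], [[0, 0, 0], [-1.4, -11.5, 0], -1], [[0, 0, 0], [-1.6, -13.5, 0], -1], [[0, 0, 0], [-1.8, -15.5, 0], -1], [[0, 0, 0], [-2.1, -17.5, 0], -1], [[0, 0, 0], [-2.3, -19.5, 0], -1], [[0, 0, 0], [-2.5, -21.5, 0], -1], [[0, 0, 0], [-2.8, -23.5, 0], -1], [[0, 0, 0], [-3.0, -25.5, 0], -1], [[0, 0, 0], [-3.2, -27.5, 0], -1], [[0, 0, 0], [-3.4, -29, 0], -1], [[0, 0, 0], [-3.6, -30, 0], -1], [[0, 0, 0], [-3.6, -30.5, 0], -1], [[0, 0, 0], [-3.6, -30.5, 0], -1], [[0, 0, 0], [-3.6, -30.5, 0], -1]]}}

```text
clock: 8.35
position: [0.4607, 0.2529, 0.1902]
ee_rot: [3.087, 0.577, -0.0]
force: [0.5, 0.5, -5.6]
width: 0.21
gripper_force: 45.0
```

Run:
```python
from h import *
s=readout.observe();print(s["position"],s["width"],s["gripper_force"],s["force"])
a=cams.get_image("scene")[130:280,280:530];b=cams.get_image("wrist")
cv2.imwrite("pics/p1.png",np.vstack([cv2.resize(a,(500,300)),cv2.resize(b[0:330],(500,258))]))
ci=cams.camera_info("scene")
# deck and hole from scene: black bezel
im=cams.get_image("scene");cv2.imwrite("pics/s3.png",im);print(proj("scene",np.array([.6045,-.0175,.03])))
```

```text
[0.46065672 0.25293562 0.19020952] 0.21024402107235066 44.99681532382965 [ 0.54592683  0.54334128 -5.61610922]
(np.float64(317.86933903056996), np.float64(233.13947599731478))
```

View pics/p1.png

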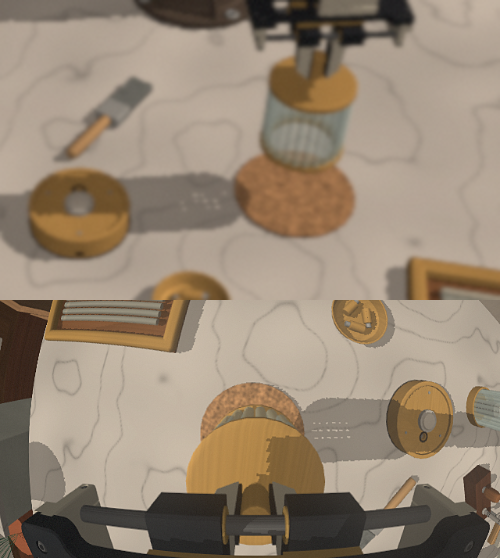

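The shade hangs upright over the mat, centred in both views, and the hole shows at about (318,224) in the scene image. I'll lower it now.

Emit:
{"api": "drive_tool", "payload": {"commands": [[[0, 0, 0], [0, 0, 0.6], -1], [[0, 0, 0], [0, 0, 1.6], -1], [[0, 0, 0], [0, 0, 3], -1], [[0, 0, 0], [0, 0, 4.4], -1], [[0, 0, 0], [0, 0, 5.8], -1], [[0, 0, 0], [0, 0, 7], -1], [[0, 0, 0], [0, 0, 8], -1], [[0, 0, 0], [0, 0, 8.5], -1], [[0, 0, 0], [0, 0, 8.8], -1], [[0, 0, 0], [0, 0, 9], -1], [[0, 0, 0], [0, 0, 9.1], -1], [[0, 0, 0], [0, 0, 9.1], -1]]}}

```text
clock: 9.5
position: [0.4608, 0.2537, 0.0997]
ee_rot: [-3.088, -0.577, -0.001]
force: [0.8, -0.8, -5.8]
width: 0.212
gripper_force: 45.0
```

Emit:
{"api": "drive_tool", "payload": {"commands": [[[0, 0, 0], [0, 0, 0.05], -1], [[0, 0, 0], [0, 0, 0.1], -1], [[0, 0, 0], [0, 0, 0.15], -1], [[0, 0, 0], [0, 0, 0.2], -1], [[0, 0, 0], [0, 0, 0.25], -1], [[0, 0, 0], [0, 0, 0.25], -1], [[0, 0, 0], [0, 0, 0.25], -1]]}}

```text
clock: 10.08
position: [0.4605, 0.2535, 0.0969]
ee_rot: [3.088, 0.578, -0.0]
force: [-0.3, 0.8, -4.8]
width: 0.209
gripper_force: 45.0
```

Emit:
{"api": "drive_tool", "payload": {"commands": [[[0, 0, 0], [0, 0, 0.03], -1], [[0, 0, 0], [0, 0, 0.06], -1], [[0, 0, 0], [0, 0, 0.09], -1], [[0, 0, 0], [0, 0, 0.09], -1], [[0, 0, 0], [0, 0, 0.09], -1]]}}

```text
clock: 10.5
position: [0.4606, 0.2537, 0.0963]
ee_rot: [-3.088, -0.578, -0.0]
force: [-2.7, 0.4, 0.3]
width: 0.209
gripper_force: 45.0
```

Emit:
{"api": "drive_tool", "payload": {"commands": [[[0, 0, 0], [0, 0, 0], -0.6], [[0, 0, 0], [0, 0, 0], -0.4], [[0, 0, 0], [0, 0, 0], -0.2], [[0, 0, 0], [0, 0, 0], 0], [[0, 0, 0], [0, 0, 0], 0.2], [[0, 0, 0], [0, 0, 0], 0.2], [[0, 0, 0], [0, 0, 0], 0.2], [[0, 0, 0], [0, 0, 0], 0.2]]}}

```text
clock: 11.17
position: [0.4606, 0.2535, 0.096]
ee_rot: [3.088, 0.577, 0.0]
force: [-0.0, -0.4, -0.6]
width: 0.595
gripper_force: 0.0
```

Emit:
{"api": "drive_tool", "payload": {"commands": [[[0, 0, 0], [0, 0, -1], 0.2], [[0, 0, 0], [0, 0, -3], 0.2], [[0, 0, 0], [0, 0, -6], 0.2], [[0, 0, 0], [0, 0, -9], 0.2], [[0, 0, 0], [0, 0, -12], 0.2], [[0, 0, 0], [0, 0, -12], 0.2]]}}

```text
clock: 11.67
position: [0.4629, 0.2558, 0.2226]
ee_rot: [-3.085, -0.577, -0.014]
force: [0.8, 0.8, 0.6]
width: 0.601
gripper_force: 0.0
```

Run:
```python
from h import *
im=cams.get_image("wrist");cv2.imwrite("pics/w3.png",im);ci=cams.camera_info("wrist");np.save("w3.npy",ci,allow_pickle=True)
# mat: brown textured (low S?) extents and gold
sc=cams.get_image("scene");cv2.imwrite("pics/s4.png",sc)
# hole: dark blob within deck in scene; lens bright
c=np.array(proj("scene",np.array([.6045,-.0175,.03])))
x,y=c.round().astype(int);g=cv2.cvtColor(sc,cv2.COLOR_BGR2GRAY);print(c);print(g[y-16:y+14,x-10:x+12])
# target above pin: hovering, TCP reading (35mm beyond true tips), yaw turn
s=readout.observe();T=Ro.from_rotvec(s["ee_rot"]);y=T.apply([0,1,0]);print("y ang",np.degrees(np.arctan2(y[1],y[0])))
print(s["position"],rel([.508,-.333,.215]))
```

```text
[317.86933903 233.139476  ]
[[119 118 117 114 115 114 114 114 115 117 119 118 118 117 114 106  95  94
   96  96  97  99]
 [100 103 106 107 109 110 111 113 114 116 117 117 117 117 113 104  94  92
   95  89  89  89]
 [ 89  91  94  96  96  95  95  98  98  99 100  99 101 101  99  94  88  89
   89  87  87  88]
 [ 85  86  87  86  87  85  85  85  86  87  87  86  86  87  87  86  86  85
   86  86  86  91]
 [ 84  84  84  85  86  85  83  82  83  81  78  78  78  81  83  82  85  84
   86  84  86  89]
 [ 83  84  85  83  84  84  83  81  76  69  66  65  65  70  77  81  84  83
   85  86  85  87]
 [ 84  84  85  84  84  83  82  76  66  59  63  66  65  62  67  77  81  84
   83  88  85  84]
 [ 85  84  83  84  86  84  81  72  59  60  70  74  70  65  62  73  81  85
   84  85  84  84]
 [ 84  84  85  85  85  85  82  74  69  73  79  83  80  74  74  79  82  84
   86  85  84  84]
 [ 85  84  85  85  85  86  85  85  86  91  94  95  95  91  90  90  89  89
   85  85  84  85]
 [ 84  84  86  86  86  89  93  95  98 102 103 103 104 104 101  98  94  90
   87  86  83  85]
 [ 85  86  86  86  89  93  97 100 106 106 106 107
[... 1101 characters left out ...]
128 128 127 127 127 127 126 125 126 125
  126 127 125 127]
 [129 129 132 130 129 128 129 129 128 127 127 128 128 126 125 125 125 126
  126 126 127 125]
 [130 130 130 130 128 129 129 129 128 127 126 127 127 126 125 125 126 126
  125 127 127 126]
 [129 130 130 129 131 129 129 129 128 128 127 128 127 127 126 126 125 125
  126 127 127 126]
 [128 130 130 131 130 130 130 128 128 127 126 128 127 126 125 124 125 125
  126 127 126 126]
 [127 128 129 130 129 131 132 129 128 127 127 126 125 125 126 125 124 125
  127 126 126 125]
 [127 128 129 129 129 130 130 129 127 127 125 125 124 125 124 126 124 125
  127 125 126 125]]
y ang -68.81762469874536
[0.46122266 0.25410001 0.2178388 ] [-16.85  56.43   0.21]
```

Emit:
{"api": "drive_tool", "payload": {"commands": [[[0, 0, -0.1], [-0.9, 3, 0], 0.2], [[0, 0, -0.2], [-1.8, 6, 0], 0.2], [[0, 0, -0.3], [-3, 10, 0], 0.2], [[0, 0, -0.4], [-4, 14, 0], 0.2], [[0, 0, -0.5], [-5.3, 18, 0], 0.2], [[0, 0, -0.545], [-6.5, 22, 0], 0.2], [[0, 0, -0.545], [-7.7, 26, 0], 0.2], [[0, 0, -0.545], [-8.9, 30, 0], 0.2], [[0, 0, -0.545], [-10.1, 34, 0], 0.2], [[0, 0, -0.545], [-11.3, 38, 0], 0.2], [[0, 0, -0.545], [-12.5, 42, 0], 0.2], [[0, 0, -0.545], [-13.7, 46, 0], 0.2], [[0, 0, -0.545], [-14.9, 50, 0], 0.2], [[0, 0, -0.545], [-15.9, 53, 0], 0.2], [[0, 0, -0.545], [-16.6, 55.5, 0], 0.2], [[0, 0, -0.545], [-16.85, 56.4, 0], 0.2], [[0, 0, -0.545], [-16.85, 56.4, 0], 0.2], [[0, 0, -0.545], [-16.85, 56.4, 0], 0.2], [[0, 0, -0.545], [-16.85, 56.4, 0], 0.2], [[0, 0, -0.545], [-16.85, 56.4, 0], 0.2]]}}

```text
clock: 13.43
position: [0.5076, -0.331, 0.2161]
ee_rot: [-2.816, -1.391, -0.001]
force: [0.1, -0.5, 0.4]
width: 0.598
gripper_force: 0.0
```

Run:
```python
from h import *
s=readout.observe();print(s["position"],s["joints"].round(2),s["dq"].round(3))
ci=cams.camera_info("wrist");im=cams.get_image("wrist");cv2.imwrite("pics/w4.png",im);np.save("w4.npy",ci,allow_pickle=True)
w3=cv2.imread("pics/w3.png")
cv2.imwrite("pics/w4v.png",np.vstack([im[:330],cv2.resize(w3[0:400],(432,270))[:, :].copy() if 0 else np.hstack([cv2.resize(w3,(432,270)),np.zeros((270,208,3),np.uint8)])]))
print(proj("wrist",np.array([.508,-.333,.115]),ci),proj("wrist",np.array([.508,-.333,.049]),ci),proj("wrist",s["position"],ci))
```

```text
[ 0.50761457 -0.33095949  0.21605112] [ 0.64  0.4  -0.21  1.57  0.09  1.18 -0.24] [-0.001 -0.001  0.009 -0.004  0.002 -0.     0.002]
(np.float64(328.4980282392696), np.float64(188.05008942952801)) (np.float64(328.1958612012497), np.float64(173.5497176812991)) (np.float64(327.00926046841266), np.float64(225.43931040884738))
```

View pics/w4v.png

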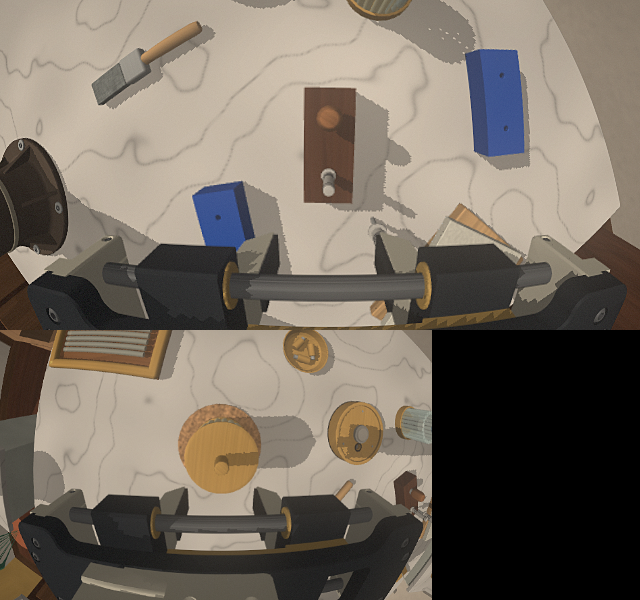

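The block's long axis is vertical in the wrist image, so the yaw is right. The pin top is at (329,190) and its collar at (328,175), within 2 px of prediction. In the lower picture the shade stands wholly on the mat, and the hole is at (358,447). Next I'll descend onto the pin.

Emit:
{"api": "drive_tool", "payload": {"commands": [[[0, 0, 0], [-0.1, 0.1, 3], 0.2], [[0, 0, 0], [-0.1, 0.1, 6], 0.2], [[0, 0, 0], [-0.1, 0.1, 9], 0], [[0, 0, 0], [-0.1, 0.1, 11], 0], [[0, 0, 0], [-0.1, 0.1, 13], 0], [[0, 0, 0], [-0.1, 0.1, 14.5], 0], [[0, 0, 0], [-0.1, 0.1, 16], 0], [[0, 0, 0], [-0.1, 0.1, 17.2], 0], [[0, 0, 0], [-0.1, 0.1, 18], 0], [[0, 0, 0], [-0.1, 0.1, 18.5], 0], [[0, 0, 0], [-0.1, 0.1, 18.5], 0], [[0, 0, 0], [-0.1, 0.1, 18.5], 0]]}}

```text
clock: 14.48
position: [0.5077, -0.3346, 0.0315]
ee_rot: [2.818, 1.387, 0.0]
force: [0.6, 0.1, 1.0]
width: 0.502
gripper_force: 0.0
```

Emit:
{"api": "drive_tool", "payload": {"commands": [[[0, 0, 0], [0, 0, 0], -0.2], [[0, 0, 0], [0, 0, 0], -0.4], [[0, 0, 0], [0, 0, 0], -0.6], [[0, 0, 0], [0, 0, 0], -0.7], [[0, 0, 0], [0, 0, 0], -0.8], [[0, 0, 0], [0, 0, 0], -0.9], [[0, 0, 0], [0, 0, 0], -1], [[0, 0, 0], [0, 0, 0], -1], [[0, 0, 0], [0, 0, 0], -1], [[0, 0, 0], [0, 0, 0], -1], [[0, 0, 0], [0, 0, 0], -1], [[0, 0, 0], [0, 0, 0], -1]], "newtons": 30}}

```text
clock: 15.48
position: [0.5075, -0.3347, 0.0312]
ee_rot: [2.818, 1.387, 0.0]
force: [-1.0, 0.1, 3.1]
width: 0.121
gripper_force: 30.0
```

Emit:
{"api": "drive_tool", "payload": {"commands": [[[0, 0, 0], [0, 0, -0.4], -1], [[0, 0, 0], [0, 0, -1], -1], [[0, 0, 0], [0, 0, -2], -1], [[0, 0, 0], [0, 0, -3], -1], [[0, 0, 0], [0, 0, -4], -1], [[0, 0, 0], [0, 0, -5], -1], [[0, 0, 0], [0, 0, -6], -1], [[0, 0, 0], [0, 0, -7.5], -1], [[0, 0, 0], [0, 0, -9], -1], [[0, 0, 0], [0, 0, -10.5], -1], [[0, 0, 0], [0, 0, -12], -1], [[0, 0, 0], [0, 0, -12], -1]]}}

```text
clock: 16.48
position: [0.5091, -0.3355, 0.1549]
ee_rot: [2.815, 1.385, 0.005]
force: [1.6, -0.3, 0.8]
width: 0.126
gripper_force: 30.0
```

Run:
```python
from h import *
s4=cv2.imread("pics/s4.png");
print("hole scene",plane("scene",(319,223.5),.03))
ci=np.load("w3.npy",allow_pickle=True).item();print("hole w3",plane("wrist",(358*640/432,(447-330)*400/270),.03,ci))
h=plane("scene",(319,223.5),.03)
s=readout.observe();print(s["position"],s["width"],s["gripper_force"]);print(rel([h[0]-.0,h[1],.13]))
```

```text
hole scene [ 0.56880733 -0.02668884  0.03      ]
hole w3 [ 0.57181799 -0.02542963  0.03      ]
[ 0.50914668 -0.33547492  0.15491345] 0.12620066351235124 29.99957799911499
[ 28.1  -14.13   2.44]
```

Emit:
{"api": "drive_tool", "payload": {"commands": [[[0, 0, 0], [0.9, -0.4, 0], -1], [[0, 0, 0], [2.7, -1.3, 0], -1], [[0, 0, 0], [5.4, -2.6, 0], -1], [[0, 0, 0], [8, -3.8, 0], -1], [[0, 0, 0], [10.7, -5.1, 0], -1], [[0, 0, 0], [13.4, -6.4, 0], -1], [[0, 0, 0], [16.1, -7.7, 0], -1], [[0, 0, 0], [18.8, -9, 0], -1], [[0, 0, 0], [21.5, -10.3, 0], -1], [[0, 0, 0], [24, -11.5, 0.5], -1], [[0, 0, 0], [26, -12.5, 1.5], -1], [[0, 0, 0], [27.5, -13.2, 2.8], -1], [[0, 0, 0], [28.3, -13.6, 4], -1], [[0, 0, 0], [28.6, -13.7, 5], -1], [[0, 0, 0], [28.6, -13.7, 5.5], -1], [[0, 0, 0], [28.6, -13.7, 5.5], -1], [[0, 0, 0], [28.6, -13.7, 5.5], -1], [[0, 0, 0], [28.6, -13.7, 5.5], -1]]}}

```text
clock: 17.98
position: [0.5735, -0.0259, 0.0964]
ee_rot: [2.819, 1.384, 0.0]
force: [0.0, 0.4, -0.8]
width: 0.126
gripper_force: 30.0
```

Run:
```python
from h import *
s=readout.observe();print(s["position"],s["dq"].round(3))
ci=cams.camera_info("wrist");im=cams.get_image("wrist");cv2.imwrite("pics/w5.png",im);np.save("w5.npy",ci,allow_pickle=True)
sd=cams.get_image("side");sc=cams.get_image("scene");cv2.imwrite("pics/side5.png",sd);cv2.imwrite("pics/scene5.png",sc)
u,v=map(int,proj("wrist",np.array([.575,-.0255,.03]),ci));print(u,v,proj("wrist",s["position"]-[0,0,.02],ci))
v=max(v,60)
A=cv2.resize(im[v-60:v+60,u-80:u+80],(800,600),interpolation=3)
print("origin",u-80,v-60)
cv2.imwrite("pics/w5v.png",A)
```

```text
[ 0.57350785 -0.02591686  0.09643308] [ 0.    -0.004 -0.005 -0.003 -0.003 -0.001 -0.002]
327 195 (np.float64(326.98994857612223), np.float64(215.24843214087716))
origin 247 135
```

View pics/w5v.png

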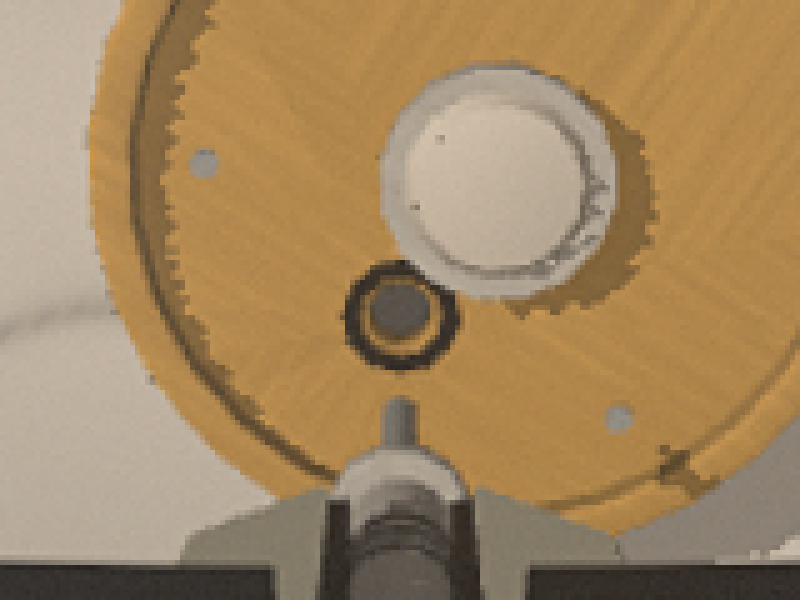

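The bezel is centred at (402,315) in the crop, with the tip's end face at about (402,412) and the same column as the bezel.

Run:
```python
from h import *
ci=np.load("w5.npy",allow_pickle=True).item();P=lambda x,y:(247+(x-2)/5,135+(y-2)/5)
h=plane("wrist",P(402,315.5),.03,ci);s=readout.observe();T=Ro.from_rotvec(s["ee_rot"])
print("hole",h,"lens",plane("wrist",P(499,182),.042,ci))
for z in(.074,.0764,.079):
    t=plane("wrist",P(402,412),z,ci);print(z,t,"shift to hole, cm",T.inv().apply(h-t)*100)
print("via TCP",T.inv().apply(h-s["position"])*100)
print("tool z",T.apply([0,0,1]))
# scene-view check of the pin column vs bezel (numbers only)
```

```text
hole [ 0.57313632 -0.02656899  0.03      ] lens [ 0.6018204  -0.01524954  0.042     ]
0.074 [ 0.57212487 -0.02773418  0.074     ] shift to hole, cm [0.15198381 0.00454139 4.40007809]
0.0764 [ 0.57266992 -0.02701784  0.0764    ] shift to hole, cm [0.06186129 0.00490949 4.64003653]
0.079 [ 0.5732604  -0.02624181  0.079     ] shift to hole, cm [-0.03577143  0.00530827  4.8999915 ]
via TCP [-0.14540057  0.03617356  6.6652334 ]
tool z [ 1.06949883e-03 -2.35512675e-04 -9.99999400e-01]
```

Emit:
{"api": "drive_tool", "payload": {"commands": [[[0, 0, 0], [0, 0, 0.8], -1], [[0, 0, 0], [0, 0, 1.8], -1], [[0, 0, 0], [0, 0, 2.8], -1], [[0, 0, 0], [0, 0, 3.5], -1], [[0, 0, 0], [0, 0, 4], -1], [[0, 0, 0], [0, 0, 4.2], -1], [[0, 0, 0], [0, 0, 4.4], -1], [[0, 0, 0], [0, 0, 4.6], -1], [[0, 0, 0], [0, 0, 4.8], -1], [[0, 0, 0], [0, 0, 5], -1], [[0, 0, 0], [0, 0, 5.2], -1], [[0, 0, 0], [0, 0, 5.3], -1], [[0, 0, 0], [0, 0, 5.3], -1]]}}

```text
clock: 19.22
position: [0.5732, -0.0245, 0.0429]
ee_rot: [-2.819, -1.387, 0.0]
force: [-0.7, -0.0, -0.2]
width: 0.125
gripper_force: 30.0
```

Emit:
{"api": "drive_tool", "payload": {"commands": [[[0, 0, 0], [0, 0, 0.1], -1], [[0, 0, 0], [0, 0, 0.2], -1], [[0, 0, 0], [0, 0, 0.3], -1], [[0, 0, 0], [0, 0, 0.4], -1], [[0, 0, 0], [0, 0, 0.5], -1], [[0, 0, 0], [0, 0, 0.55], -1], [[0, 0, 0], [0, 0, 0.6], -1], [[0, 0, 0], [0, 0, 0.6], -1], [[0, 0, 0], [0, 0, 0.6], -1]]}}

```text
clock: 19.97
position: [0.5734, -0.0244, 0.0371]
ee_rot: [2.819, 1.387, 0.0]
force: [-0.6, -0.3, 1.6]
width: 0.124
gripper_force: 30.0
```

Emit:
{"api": "drive_tool", "payload": {"commands": [[[0, 0, 0], [0, 0, 0.05], -1], [[0, 0, 0], [0, 0, 0.1], -1], [[0, 0, 0], [0, 0, 0.15], -1], [[0, 0, 0], [0, 0, 0.2], -1], [[0, 0, 0], [0, 0, 0.2], -1], [[0, 0, 0], [0, 0, 0.2], -1]]}}

```text
clock: 20.47
position: [0.5734, -0.0245, 0.0351]
ee_rot: [2.819, 1.387, 0.0]
force: [-0.6, 0.4, 2.7]
width: 0.125
gripper_force: 30.0
```

Force is rising along the expected button spring curve (1 to 4.5 N). I'll continue in small steps.

Emit:
{"api": "drive_tool", "payload": {"commands": [[[0, 0, 0], [0, 0, 0.05], -1], [[0, 0, 0], [0, 0, 0.1], -1], [[0, 0, 0], [0, 0, 0.15], -1], [[0, 0, 0], [0, 0, 0.15], -1], [[0, 0, 0], [0, 0, 0.15], -1]]}}

```text
clock: 20.88
position: [0.5734, -0.0245, 0.0336]
ee_rot: [2.819, 1.387, 0.0]
force: [-0.0, -1.0, 2.5]
width: 0.121
gripper_force: 30.0
```

Emit:
{"api": "drive_tool", "payload": {"commands": [[[0, 0, 0], [0, 0, 0.03], -1], [[0, 0, 0], [0, 0, 0.06], -1], [[0, 0, 0], [0, 0, 0.06], -1], [[0, 0, 0], [0, 0, 0.06], -1]]}}

```text
clock: 21.22
position: [0.5734, -0.0244, 0.033]
ee_rot: [2.819, 1.387, 0.0]
force: [-1.1, 0.4, 3.3]
width: 0.123
gripper_force: 30.0
```

Emit:
{"api": "drive_tool", "payload": {"commands": [[[0, 0, 0], [0, 0, 0.04], -1], [[0, 0, 0], [0, 0, 0.08], -1], [[0, 0, 0], [0, 0, 0.08], -1], [[0, 0, 0], [0, 0, 0.08], -1]]}}

```text
clock: 21.55
position: [0.5736, -0.0244, 0.0327]
ee_rot: [2.818, 1.387, 0.001]
force: [-2.5, -0.3, 10.2]
width: 0.124
gripper_force: 30.0
```

Emit:
{"api": "drive_tool", "payload": {"commands": [[[0, 0, 0], [0, 0, 0.03], -1], [[0, 0, 0], [0, 0, 0.06], -1], [[0, 0, 0], [0, 0, 0.06], -1], [[0, 0, 0], [0, 0, 0.06], -1]]}}

```text
clock: 21.88
position: [0.5737, -0.0244, 0.0325]
ee_rot: [2.818, 1.387, 0.001]
force: [-2.2, -0.5, 13.8]
width: 0.121
gripper_force: 30.0
```

Emit:
{"api": "drive_tool", "payload": {"commands": [[[0, 0, 0], [0, 0, -0.04], -1], [[0, 0, 0], [0, 0, -0.08], -1], [[0, 0, 0], [0, 0, -0.08], -1], [[0, 0, 0], [0, 0, -0.08], -1], [[0, 0, 0], [0, 0, -0.08], -1], [[0, 0, 0], [0, 0, -0.08], -1]]}}

```text
clock: 22.38
position: [0.5735, -0.0244, 0.0328]
ee_rot: [2.818, 1.387, 0.001]
force: [-1.5, 0.8, 7.8]
width: 0.123
gripper_force: 30.0
```

```bash
python3 -c "
from cell import readout,job
print(readout.observe()['force']);print(job.sign_off())"
```

```text
[-1.54283725  0.78477042  7.82577453]
the job is handed in; nothing more can be done
None
```

The job is handed in: the shade stands wholly on the cork mat, and the reset pin is still gripped, holding the button against its stop at about 8 N after a brief peak near 14 N while finding the stop; the first grasp closed above the knob without touching it because the fingers end about 35 mm short of the reported TCP.

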